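Nudge a weld nut into its nest against the angle bar and hold it down for tacking

ROBOT

A 6-joint arm with a two-finger parallel gripper is mounted at the origin on the work surface. World frame = base frame: x ahead of the robot, y to its left, z up, the work surface at z = 0. Lengths are in m, angles in rad, forces in N, time in s.
With the tool pointing down it reaches from about 0.3 to 0.95 m from the base axis. Payload 3.1 kg.
Tool frame: the origin (TCP) lies midway between the tips of the shut fingers; the grasp point (between the pads) lies 19 mm behind it; y points along the fingers, z is the direction in which the jaws open and shut, and the axes are right-handed (so a half turn about y gives the same grasp; the last joint's range is limited). The gripper opens to 85 mm and grips with 20 to 120 N. Pads are 22 mm wide; open, the fingers measure 114 mm over their backs; the gripper's body (76 mm by 85 mm) begins 54 mm behind the grasp point. The pads swing forward as they close: fully open they stand 13 mm farther back than shut.
Start: joints at [1.218, 0.308, 1.634, -0, 1.2, -0.07], TCP at [0.174, 0.6, 0.231] pointing down, gripper open.
Joint ranges: [-3.06, 3.06], [-0.79, 1.96], [0.05, 2.63], [-1.19, 4.34], [0.05, 2.64], [-2.94, 2.94]. Speed limits (rad/s): [2.79, 2.79, 3.14, 3.14, 3.14, 3.14].

INTERFACE

Orientations are given as a unit quaternion [x, y, z, w].
In Python, from rig import env, viewer gives the robot as it stands. The module is installed in compiled form; this text tells all that it offers.
- The arm moves only by the tool play_rows, never from a script. Its argument "deltas" is one flat list of numbers, 7 for each row, row after row: the turn, a rotation vector about the tool's x, y, z in rad, then the shift along the tool's x, y, z in mm, then the finger opening in mm, from 0 to 85.4. In form: [rx, ry, rz, tx, ty, tz, gripper, rx, ry, rz, tx, ty, tz, gripper, ...]. A call has 1 to 5 rows; each row is the pose to reach, as a shift and turn from the pose measured when the call began, along the tool's axes at that moment; what a row does not reach only later rows make up. A row lasts 1/12 s, in which the tool goes at most 41.7 mm and 7.16 degrees, less where a joint would pass 70% of its speed; a pose out of reach is approached as far as the arm can. A call with a gripper value outside its range is refused whole. The fingers move at their own pace and stop on an object; the grip force is fixed at half the most. Time passes only in rows, so rows that repeat a pose let the fingers close. It gives the time, the measured TCP pose, the force and the opening at its end, in the units of the state.
- env.get_obs(): the state, without advancing time (a new reading comes with each control period).
- viewer.read_camera(name): name is "scene" or "side" or "wrist"; returns a dict with "pixels" (420x560x3 uint8, red, green, blue), "fx", "fy", "cx", "cy" (pixels), "cam_to_world" (4x4, takes a point from camera to world coordinates); the wrist camera has in their place "hand_eye" (4x4, takes a point from camera to tool coordinates, whose origin is the TCP and whose axes are the tool frame's). Camera axes: x right, y down, z forward; pixel columns grow to the right and rows downward; lengths in m; the calibration is good to about 2 mm. The wrist camera is an equidistant fisheye: a pixel r from the principal point sees the ray r / f radians off the axis. A picture is of the moment at which its call begins: read the wrist's pose just before it. There is no depth.
- env.sign_off(): hands the job in, once; it reports no verdict.
The state is a dict: "t": time; "q": joint angles; "dq": joint speeds; "joint_efforts": joint torques, N m; "ee_pos": TCP position; "orientation": TCP orientation; "wrist_force": force on the tool from outside, world axes, zero at the start; "torque": the same for the moment, N m; "gripper_width": opening from 0.0 (shut) to 1.0 (fully open).
Only numpy, scipy, OpenCV 4.12 (cv2) and the standard library are available. Lean on these libraries where they do the work, as an engineer would, in place of code of your own. Each camera call takes 0.05 s, during which the arm holds its last target. There are 200 camera calls.

TASK

Get the big hex nut ready for tacking: slide it along the fixture plate, without picking it up, until it drops into the shallow nest at the foot of the angle bar, then keep nudging until one of its flats is home against the upright leg, and press it there with a firm but gentle push of about 10 N. Then swing the hold-down down onto the nut, press it on with about the same push (never more than 25 N on the nut either time), and let go, leaving the nut flat in the nest, tight to the leg and under the pad. Leave the magnetic square, chipping hammer and wire brush where they are.

Things in the scene. Friction and masses are not known exactly. Their poses are not given: they have to be found in the camera images.
- fixture: fixed tack-welding fixture: dark steel plate 240 (x) x 320 (y) mm, top at z = 40 mm. Origin: bench level under the plate's centre; x points away from the robot when square, y left, z up. Nest: bright recess milled 4 mm deep (floor z = 36), 41 mm wide (y = -20.5 to 20.5), from its near edge at x = 8 to x = 66 mm, the far part covered by the angle bar
- nest (a point): point on the nest's floor, on its centre line (fixture x = 35, y = 0, z = 36 mm), where the nut's centre ends up within about 4 mm along x, depending on where the angle bar lies. A nut off the line rides up on the nest's side; one that is pushed on can hang tilted on the edge, and drops flat when the push is eased
- angle: fixed dark red steel angle bar 30 x 30 x 4 mm, 300 mm long along y, axes as the fixture's. Origin at plate-top level, mid-length, on the upright leg's face that looks to the robot: that face is the plane x = 0, 30 mm high. Its place varies 4 mm either way along x. An ochre G-clamp grips its right end (y = -123 to -193, x = -21 to 55 mm, up to 60 mm above the plate)
- nut: loose bright hex nut, 30 mm across flats, 34.6 across corners, 16 high, about 64 g. Origin: centre of its underside; one pair of flats faces its +x and -x. Starts on the near half of the plate. Right when its underside is on the nest's floor, 4 mm below the plate top, with a flat against the upright leg (centre 15 mm in front of the leg's face)
- holddown (a joint): angle of the blue hold-down bar in rad: 0 = level, its pad just touching a nut that sits in the nest; grows as the bar is raised, past upright (1.57) to 1.9 at most; starts at 1.5 to 1.75. The bar runs from its pivot towards fixture -y when level, 10 wide and 12 mm thick. The pivot is stiff: about 0.35 N m moves it, and it stays where it is left
- pivot (a point): centre of the hold-down's pivot, its axis parallel to the fixture's x, at fixture x = 34, y = 130, z = 72 mm, between two blue cheeks (x = 22 to 46, y = 117 to 143, up to z = 84 mm)
- pad (a point): centre of the face of the hold-down's copper pad, 24 mm across, 130 mm along the bar from the pivot and 20 mm below the bar's mid-line; it lands on the nut's top
- grip (a point): centre of the red ball, 24 mm across, at the free end of the hold-down bar, 175 mm from the pivot on the bar's mid-line. Pushed here, the pad bears about 1.35 times as hard on the nut; bar, pad and nut hardly give
- square: red magnetic welding square, 60 x 60 x 18 mm triangle with steel edges, lying loose near the plate's left near corner; leave it. Origin: centre of its underside
- hammer: chipping hammer 260 mm long, head 18 mm high, lying loose on the bench to the right; leave it. Origin: under the middle of its shaft
- brush: wire brush with a wooden back, 280 x 24 mm, 30 mm high, lying loose on the bench to the left; leave it. Origin: under its middle
Not all that is in view belongs to the job. Leave any green or red look-alike of the nut alone.

How it is judged:
By the outcome, as a careful person would: the job done as asked, in the order asked, and still so for the second after the job is handed in, with the robot touching nothing.
It also fails if it takes over 72 s, if anything falls off the work surface, if the arm or the gripper's body presses on something with over 40 N, if the wrist force passes 120 N, or if a joint passes its speed limit or range.

## Working session

There is one attempt and no reset: what is moved stays moved. The work goes in short steps, Python scripts to look and compute and a tool call to move; the robot and the scene stay as the last step left them, time stands still between calls to the robot, and variables do not carry over. Pictures are saved under pics/ and viewed, about 8 in all and at most 12, crops included, and the job is handed in when it is done.

Besides the shell and the picture viewer there is one more tool, called after "Emit:" by a JSON object that holds its "op" and its "data". play_rows: Moves the arm, as the interface text tells. Its arguments: {"type":"object","properties":{"deltas":{"type":"array"}},"required":["deltas"]}

```bash
mkdir -p pics
cat > h.py <<'E'
import numpy as np, cv2
from rig import env, viewer
from scipy.spatial.transform import Rotation as R
def save(n,fn):
    c=viewer.read_camera(n); cv2.imwrite('pics/'+fn,c['pixels'][:,:,::-1]); return c
def proj(c,P):
    P=np.atleast_2d(P); T=np.linalg.inv(c['cam_to_world']); p=P@T[:3,:3].T+T[:3,3]
    return np.c_[c['fx']*p[:,0]/p[:,2]+c['cx'],c['fy']*p[:,1]/p[:,2]+c['cy']]
def ray(c,uv,z):
    uv=np.atleast_2d(uv); d=np.c_[(uv[:,0]-c['cx'])/c['fx'],(uv[:,1]-c['cy'])/c['fy'],np.ones(len(uv))]
    M=c['cam_to_world']; d=d@M[:3,:3].T; o=M[:3,3]
    return o+d*((z-o[2])/d[:,2])[:,None]
def st():
    o=env.get_obs(); print(round(o['t'],2),'pos',np.round(np.array(o['ee_pos'])*1000,1),'F',np.round(o['wrist_force'],1),'g',round(o['gripper_width'],3)); print(np.round(R.from_quat(o['orientation']).as_matrix(),3).tolist()); return o
E
python3 - <<'E'
from h import *
import pickle
o=st(); print(np.round(o['q'],3))
d={}
for n in('scene','side','wrist'):
    c=save(n,n+'0.png'); d[n]=c
    print(n,c['fx'],c['fy'],c['cx'],c['cy'],np.round(c.get('cam_to_world',c.get('hand_eye')),3).tolist())
pickle.dump(d,open('c0.pkl','wb'))
E
```

```text
0.0 pos [174.2 599.4 230. ] F [-0.3  0.5  0.3] g 1.004
[[0.96, -0.001, 0.279], [-0.279, -0.002, 0.96], [-0.0, -1.0, -0.002]]
[ 1.218  0.309  1.635 -0.     1.2   -0.07 ]
scene 381.96461121094046 381.96461121094046 277.8813823734425 216.2140697849268 [[0.866, 0.346, -0.362, 0.844], [0.5, -0.59, 0.634, -0.641], [0.006, -0.73, -0.684, 0.767], [0.0, 0.0, 0.0, 1.0]]
side 397.8032481895637 397.8032481895637 277.2119611637079 209.17811533627682 [[-1.0, -0.018, 0.019, 0.463], [-0.026, 0.738, -0.674, 0.598], [-0.002, -0.674, -0.739, 0.761], [0.0, 0.0, 0.0, 1.0]]
wrist 325.19226210127806 325.19226210127806 281.62933051500613 212.85596990986474 [[0.0, 0.964, 0.265, -0.068], [0.0, -0.265, 0.964, -0.142], [1.0, -0.0, -0.0, -0.0], [0.0, 0.0, 0.0, 1.0]]
```

View pics/scene0.png

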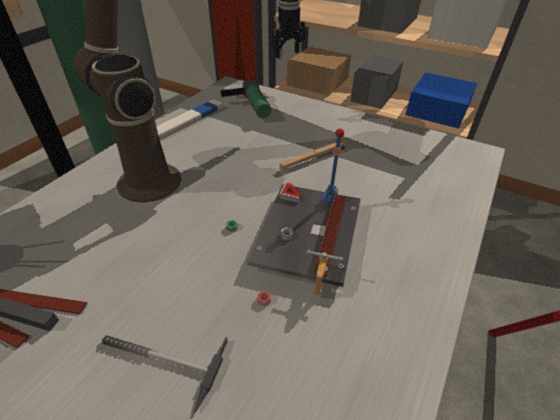

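View pics/side0.png

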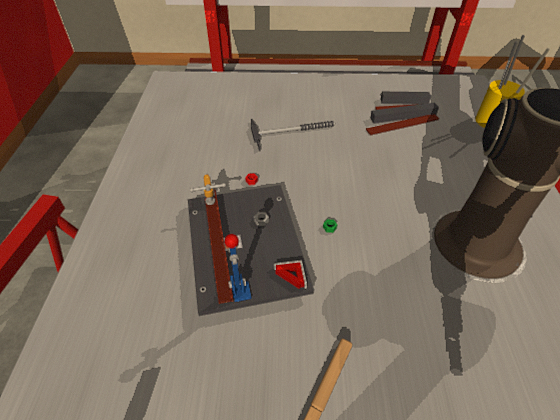

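Scene view: plate around (305,230), nut at (287,233), bright nest at (318,230), hold-down upright at (335,165). Side view: nut (262,218), nest (237,241), plate corners about (188,199), (283,183), (314,293), (198,314). I'll magnify both.

Run:
```python
from h import *
a=cv2.imread('pics/scene0.png')[120:300,240:370]; b=cv2.imread('pics/side0.png')[165:325,180:320]
f=lambda i:cv2.resize(i,None,fx=min(400/i.shape[1],600/i.shape[0]),fy=min(400/i.shape[1],600/i.shape[0]),interpolation=cv2.INTER_CUBIC)
A,B=f(a),f(b); print(A.shape,B.shape)
o=np.zeros((600,800,3),np.uint8); o[:A.shape[0],:A.shape[1]]=A; o[:B.shape[0],400:400+B.shape[1]]=B
cv2.imwrite('pics/crop0.png',o)
```

```text
(554, 400, 3) (457, 400, 3)
```

View pics/crop0.png

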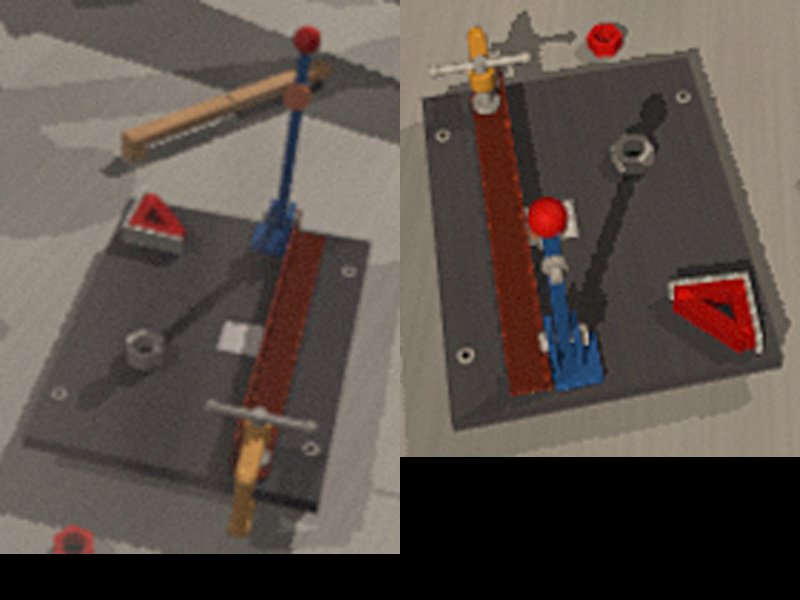

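```bash
cat > fit.py <<'E'
from h import *
import pickle
from scipy.optimize import least_squares
d=pickle.load(open('c0.pkl','rb')); S,D=d['scene'],d['side']
s=lambda u,v:np.array([240+u/3.077,120+v/3.077]); t=lambda u,v:np.array([180+(u-400)/2.857,165+v/2.857])
def W(p,P):
    c,q=np.cos(p[2]),np.sin(p[2]); P=np.atleast_2d(P).astype(float); return np.c_[p[0]+c*P[:,0]-q*P[:,1],p[1]+q*P[:,0]+c*P[:,1],P[:,2]]
cor=np.array([[-.12,.16,.04],[.12,.16,.04],[.12,-.16,.04],[-.12,-.16,.04]])
ob=[(S,s(128,200),cor[0]),(S,s(370,242),cor[1]),(S,s(318,498),cor[2]),(S,s(25,438),cor[3]),
(D,t(455,428),cor[1]),(D,t(423,98),cor[2]),(D,t(696,50),cor[3]),(D,t(781,365),cor[0]),
(S,s(224,320),np.array([.008,.0205,.04])),(S,s(219,347),np.array([.008,-.0205,.04]))]
if __name__=='__main__':
    f=lambda p:np.concatenate([(proj(c,W(p,P))[0]-u) for c,u,P in ob])
    r=least_squares(f,[.7,0.,0],loss='soft_l1'); p=r.x; print('fixture',np.round(p,4)); print(np.round(f(p).reshape(-1,2),1).tolist())
    np.save('p.npy',p)
    def tri(us,ut):
        g=lambda X:np.r_[proj(S,X)[0]-us,proj(D,X)[0]-ut]; q=least_squares(g,W(p,[[0,0,.1]])[0]); return q.x,q.fun
    def loc(X): c,q=np.cos(p[2]),np.sin(p[2]); e=X-np.r_[p[:2],0]; return np.round(1000*np.array([c*e[0]+q*e[1],-q*e[0]+c*e[1],e[2]]),1)
    for n,a,b in(('nuttop',s(146,342),t(633,152)),('ball',s(307,40),t(547,217)),):
        X,e=tri(a,b); print(n,np.round(X,4),'fix',loc(X),np.round(e,1))
        print(' planes',loc(ray(S,a,.056)[0]),loc(ray(D,b,.056)[0]))
E
python3 fit.py
```

```text
fixture [0.5524 0.039  0.2435]
[[0.3, -1.2], [0.3, -0.5], [0.2, 1.1], [-1.1, -1.5], [-0.9, -1.3], [-0.5, 0.4], [-2.9, 2.7], [1.6, -2.2], [0.3, -1.6], [-1.3, -0.1]]
nuttop [ 0.5174 -0.0173  0.0548] fix [-47.5 -46.2  54.8] [-0.1 -0.  -0.1  0. ]
 planes [-47.  -47.4  56. ] [-47.6 -45.2  56. ]
ball [0.5491 0.1991 0.2456] fix [ 35.4 156.3 245.6] [ 0.1  0.   0.1 -0. ]
 planes [  4.5 478.5  56. ] [31.   6.5 56. ]
```

Fixture at about (0.552, 0.039), yaw 0.2435; nut at fixture (-47, -46). The plan has two pushes with the shut fingers:

1. Push along fixture +60° to the centre line, which keeps the flats square.
2. Push along +x into the nest.

First I'll travel to a spot behind the nut.

Emit:
{"op": "play_rows", "data": {"deltas": [0,0,0,125.5,15,-153,0,0,0,0,125.5,15,-153,0,0,0,0,125.5,15,-153,0,0,0,0,125.5,15,-153,0,0,0,0,125.5,15,-153,0]}}

```text
t: 0.57
ee_pos: [0.2521, 0.4145, 0.2146]
orientation: [0.702, -0.1, 0.099, -0.699]
wrist_force: [0.1, 0.3, -0.2]
gripper_width: 0.303
```

Emit:
{"op": "play_rows", "data": {"deltas": [0,0,0,125.5,15,-153,0,0,0,0,125.5,15,-153,0,0,0,0,125.5,15,-153,0,0,0,0,125.5,15,-153,0,0,0,0,125.5,15,-153,0]}}

```text
t: 0.98
ee_pos: [0.33, 0.23, 0.1999]
orientation: [0.702, -0.1, 0.099, -0.698]
wrist_force: [0.3, 0.6, -0.4]
gripper_width: -0.003
```

Emit:
{"op": "play_rows", "data": {"deltas": [0,0,0,125.5,15,-153,0,0,0,0,125.5,15,-153,0,0,0,0,125.5,15,-153,0,0,0,0,125.5,15,-153,0,0,0,0,125.5,15,-153,0]}}

```text
t: 1.4
ee_pos: [0.4082, 0.0454, 0.1856]
orientation: [0.702, -0.1, 0.1, -0.698]
wrist_force: [0.6, -0.5, -0.4]
gripper_width: 0.003
```

Emit:
{"op": "play_rows", "data": {"deltas": [0,0,0,125.5,15,-153,0,0,0,0,125.5,15,-153,0,0,0,0,125.5,15,-153,0,0,0,0,125.5,15,-153,0,0,0,0,125.5,15,-153,0]}}

```text
t: 1.82
ee_pos: [0.4865, -0.1395, 0.1713]
orientation: [0.702, -0.1, 0.101, -0.698]
wrist_force: [1.3, 0.2, 0.3]
gripper_width: 0.001
```

Emit:
{"op": "play_rows", "data": {"deltas": [0,-0.525,0,0,0,0,0,0,-0.525,0,0,0,0,0,0,-0.525,0,0,0,0,0,0,-0.525,0,0,0,0,0,0,-0.525,0,0,0,0,0]}}

```text
t: 2.23
ee_pos: [0.4861, -0.1397, 0.1709]
orientation: [0.704, 0.085, -0.086, -0.7]
wrist_force: [0.6, -0.4, 0.2]
gripper_width: 0.001
```

Emit:
{"op": "play_rows", "data": {"deltas": [0,-0.525,0,0,0,0,0,0,-0.525,0,0,0,0,0,0,-0.525,0,0,0,0,0,0,-0.525,0,0,0,0,0,0,-0.525,0,0,0,0,0]}}

```text
t: 2.65
ee_pos: [0.4859, -0.1395, 0.1707]
orientation: [0.657, 0.264, -0.267, -0.654]
wrist_force: [-0.1, -0.7, -0.4]
gripper_width: 0.001
```

Emit:
{"op": "play_rows", "data": {"deltas": [0,-0.525,0,0,0,0,0,0,-0.525,0,0,0,0,0,0,-0.525,0,0,0,0,0,0,-0.525,0,0,0,0,0,0,-0.525,0,0,0,0,0]}}

```text
t: 3.07
ee_pos: [0.4951, -0.0931, 0.164]
orientation: [0.605, 0.38, -0.427, -0.555]
wrist_force: [0.7, 0.7, -0.8]
gripper_width: -0.001
```

```bash
cat >> h.py <<'E'
def wrist(fn=None):
    o=env.get_obs(); c=viewer.read_camera('wrist')
    if fn: cv2.imwrite('pics/'+fn,c['pixels'][:,:,::-1])
    T=np.eye(4); T[:3,:3]=R.from_quat(o['orientation']).as_matrix(); T[:3,3]=o['ee_pos']
    c['cam_to_world']=T@c['hand_eye']; return c
def wproj(c,P):
    P=np.atleast_2d(P); T=np.linalg.inv(c['cam_to_world']); p=P@T[:3,:3].T+T[:3,3]
    r=np.hypot(p[:,0],p[:,1]); k=c['fx']*np.arctan2(r,p[:,2])/r
    return np.c_[k*p[:,0]+c['cx'],k*p[:,1]+c['cy']]
def wray(c,uv,z):
    uv=np.atleast_2d(uv); x=(uv-[c['cx'],c['cy']])/c['fx']; r=np.hypot(*x.T)+1e-9
    d=np.c_[x*(np.sin(r)/r)[:,None],np.cos(r)]; M=c['cam_to_world']; d=d@M[:3,:3].T; o=M[:3,3]
    return o+d*((z-o[2])/d[:,2])[:,None]
def F2W(P,p=None):
    p=np.load('p.npy') if p is None else p
    c,q=np.cos(p[2]),np.sin(p[2]); P=np.atleast_2d(P).astype(float); return np.c_[p[0]+c*P[:,0]-q*P[:,1],p[1]+q*P[:,0]+c*P[:,1],P[:,2]]
def W2F(X,p=None):
    p=np.load('p.npy') if p is None else p
    X=np.atleast_2d(X); c,q=np.cos(p[2]),np.sin(p[2]); e=X-np.r_[p[:2],0]; return np.c_[c*e[:,0]+q*e[:,1],-q*e[:,0]+c*e[:,1],e[:,2]]
def go(fx,fy,z,yaw):
    "deltas from now to fixture-frame mm target with tool x at fixture yaw deg, tool down"
    o=env.get_obs(); M=R.from_quat(o['orientation']); p=np.load('p.npy')
    tgt=F2W([[fx/1e3,fy/1e3,z/1e3]])[0]; a=p[2]+np.radians(yaw)
    G=np.array([[np.cos(a),0,-np.sin(a)],[np.sin(a),0,np.cos(a)],[0,-1,0]])
    print('fix now',np.round(W2F(o['ee_pos'])[0]*1e3,1),'F_fix',np.round(W2F(np.array(o['wrist_force']))[0]*0+np.array([*(R.from_euler('z',-p[2]).apply(o['wrist_force']))]),1))
    print('rot',np.round((M.inv()*R.from_matrix(G)).as_rotvec(),3),'shift',np.round(M.inv().apply(tgt-o['ee_pos'])*1e3,1))
E
python3 - <<'E'
from h import *
import pickle
st(); c=wrist('w1.png'); pickle.dump(c,open('w1.pkl','wb'))
go(-71.5,-87.6,44,60)
E
```

```text
3.07 pos [495.1 -93.1 164. ] F [ 0.7  0.7 -0.8] g -0.001
[[0.347, -0.013, -0.938], [0.933, -0.096, 0.346], [-0.094, -0.995, -0.021]]
fix now [ -87.7 -112.3  163.2] F_fix [0.7 1.6 0.4]
rot [ 0.015 -0.073 -0.094] shift [ 40.5 115.9   2.7]
```

View pics/w1.png

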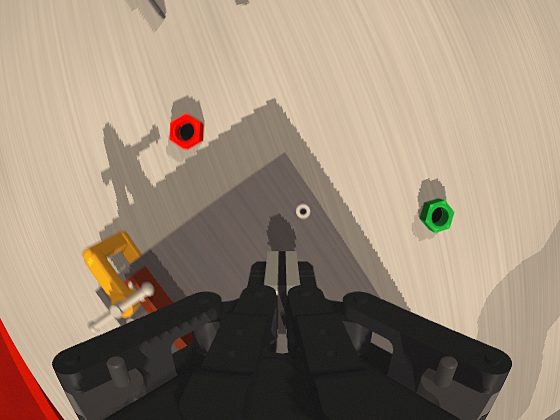

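Fingers hide whatever lies on the tool's +x side, so the nut isn't visible. Plate near corner shows at (285,153) and screw at (303,211). The last turn came up short; checking the joints.

Run:
```python
from h import *
o=env.get_obs(); print(np.round(o['q'],3), np.round(o['dq'],2))
```

```text
[-0.209  0.156  1.977 -0.112  1.007 -2.938] [-0.04 -0.    0.    0.01  0.02 -0.01]
```

The last joint hit its range. I'll push with the other side (tool −x) instead, which also puts the camera ahead of the nut with it in view. Turning about half a turn back.

Emit:
{"op": "play_rows", "data": {"deltas": [0,0.08,-0.094,0,0,0,0,0,0.61,-0.09,0,0,0,0,0,0.61,-0.09,0,0,0,0,0,0.61,-0.09,0,0,0,0,0,0.61,-0.09,0,0,0,0]}}

```text
t: 3.53
ee_pos: [0.4941, -0.0917, 0.1632]
orientation: [0.685, 0.227, -0.205, -0.661]
wrist_force: [0.1, 0.4, -0.1]
gripper_width: 0.001
```

Emit:
{"op": "play_rows", "data": {"deltas": [0,0.62,0,0,0,0,0,0,0.62,0,0,0,0,0,0,0.62,0,0,0,0,0,0,0.62,0,0,0,0,0,0,0.62,0,0,0,0,0]}}

```text
t: 3.95
ee_pos: [0.4939, -0.092, 0.1632]
orientation: [0.715, 0.012, 0.015, -0.699]
wrist_force: [0.3, 0.6, 0.9]
gripper_width: 0.001
```

Emit:
{"op": "play_rows", "data": {"deltas": [0,0.62,0,0,0,0,0,0,0.62,0,0,0,0,0,0,0.62,0,0,0,0,0,0,0.62,0,0,0,0,0,0,0.62,0,0,0,0,0]}}

```text
t: 4.37
ee_pos: [0.4937, -0.0923, 0.1632]
orientation: [0.676, -0.203, 0.234, -0.669]
wrist_force: [0.2, 0.3, -0.5]
gripper_width: -0.001
```

Emit:
{"op": "play_rows", "data": {"deltas": [0,0.62,0,0,0,0,0,0,0.62,0,0,0,0,0,0,0.62,0,0,0,0,0,0,0.62,0,0,0,0,0,0,0.62,0,0,0,0,0]}}

```text
t: 4.78
ee_pos: [0.4935, -0.0927, 0.1632]
orientation: [-0.571, 0.399, -0.431, 0.574]
wrist_force: [-0.1, 0.3, -0.0]
gripper_width: -0.003
```

Emit:
{"op": "play_rows", "data": {"deltas": [0,0.62,0,0,0,0,0,0,0.62,0,0,0,0,0,0,0.62,0,0,0,0,0,0,0.62,0,0,0,0,0,0,0.62,0,0,0,0,0]}}

```text
t: 5.2
ee_pos: [0.4933, -0.0931, 0.1631]
orientation: [0.411, -0.556, 0.585, -0.423]
wrist_force: [0.2, -0.3, -0.2]
gripper_width: -0.004
```

Run:
```python
from h import *
import pickle
st(); c=wrist('w2.png'); pickle.dump(c,open('w2.pkl','wb'))
go(-71.5,-87.6,44,-120)
```

```text
5.2 pos [493.3 -93.1 163.1] F [ 0.2 -0.3 -0.2] g -0.004
[[-0.304, 0.038, 0.952], [-0.953, -0.023, -0.303], [0.01, -0.999, 0.043]]
fix now [ -89.2 -113.9  163.1] F_fix [-0.1 -0.6  0. ]
rot [-0.043 -0.032  0.011] shift [-32.8 118.7  -4. ]
```

View pics/w2.png

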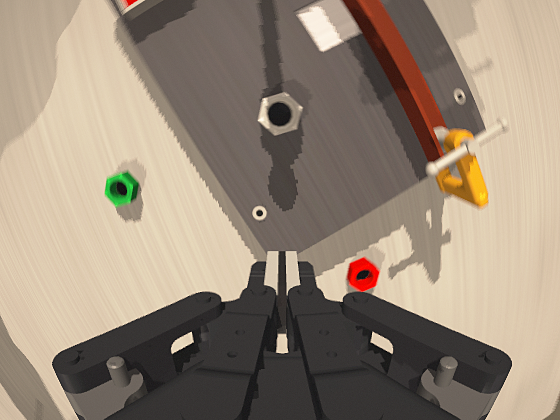

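The view is clear: nut hole at (280,113), nest near corners at about (298,13) and (320,52), bar edge beyond. I'll compare these with the fit.

Run:
```python
from h import *
import pickle
c=pickle.load(open('w2.pkl','rb')); g=cv2.cvtColor(c['pixels'],cv2.COLOR_RGB2GRAY)
fr=lambda uv,z:np.round(W2F(wray(c,np.array(uv,float),z))*1e3,1).tolist()
print('nest corners (8,+-20.5)',fr([[298,13],[320,52]],.04))
e=[(115,10),(190,129),(230,190)]; print('near edge x=-120',fr(e,.04))
e=[(330,231),(380,205),(425,181)]; print('right edge y=-160',fr(e,.04))
# nut
m=np.zeros_like(g); sub=(g[85:145,248:312]>105).astype(np.uint8)
n,l,s,_=cv2.connectedComponentsWithStats(sub); k=1+np.argmax(s[1:,4]); print(s[k])
cn=max(cv2.findContours((l==k).astype(np.uint8),cv2.RETR_EXTERNAL,cv2.CHAIN_APPROX_NONE)[0],key=len)
h=cv2.convexHull(cn)[:,0]+[248,85]; ap=cv2.approxPolyDP(h.reshape(-1,1,2).astype(np.int32),3,True)[:,0]
print('poly',ap.tolist()); print(fr(ap,.056)); print('hole',fr([[280,113]],.056))
big=cv2.resize(c['pixels'][80:150,240:320,::-1],None,fx=4,fy=4,interpolation=cv2.INTER_CUBIC)
big2=cv2.resize(c['pixels'][0:70,280:380,::-1],None,fx=4,fy=4,interpolation=cv2.INTER_CUBIC)
o=np.zeros((290,730,3),np.uint8);o[:280,:320]=big;o[:280,325:725]=big2;cv2.imwrite('pics/cr2.png',o)
```

```text
nest corners (8,+-20.5) [[10.1, 14.0, 40.0], [7.4, -24.1, 40.0]]
near edge x=-120 [[-116.0, 111.1, 40.0], [-115.6, -21.9, 40.0], [-115.6, -82.7, 40.0]]
right edge y=-160 [[-62.5, -159.3, 40.0], [-12.6, -162.8, 40.0], [35.4, -166.3, 40.0]]
[   0    0   55   60 1461]
poly [[302, 107], [297, 128], [259, 144], [248, 144], [248, 85], [265, 85], [286, 92]]
[[-31.2, -55.7, 56.0], [-42.8, -67.5, 56.0], [-73.8, -62.8, 56.0], [-80.9, -58.3, 56.0], [-56.8, -19.9, 56.0], [-46.1, -26.8, 56.0], [-35.5, -39.7, 56.0]]
hole [[-47.8, -51.0, 56.0]]
```

View pics/cr2.png

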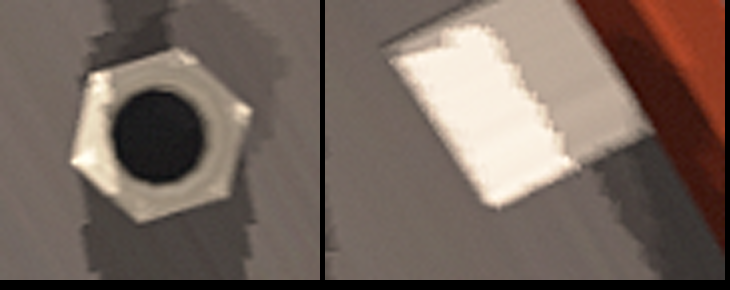

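Run:
```python
from h import *
from fit import ob
import pickle
from scipy.optimize import least_squares
c=pickle.load(open('w2.pkl','rb'))
ne=[(115,10),(190,129),(230,190)]; re=[(330,231),(380,205),(425,181)]
nw=wray(c,ne,.04); rw=wray(c,re,.04); kw=wray(c,[(295,12),(323,52)],.04)
def f(p,w=1):
    a=np.concatenate([(proj(k,F2W(P,p))[0]-u) for k,u,P in ob])
    b=np.r_[(W2F(nw,p)[:,0]+.12),(W2F(rw,p)[:,1]+.16)]*1e3/3
    n=(W2F(kw,p)[:,:2]-[[.008,.0205],[.008,-.0205]])*1e3
    return np.r_[a,b,n.ravel()]
r=least_squares(f,np.load('p.npy'),loss='soft_l1'); p=r.x; print(np.round(p,4)); v=f(p); print(np.round(v[:20].reshape(-1,2),1).tolist(),np.round(v[20:26]*3,1),np.round(v[26:],1))
np.save('p.npy',p)
nc=W2F(wray(c,[(263,98),(285,92),(302.5,107.5),(298,127.5),(275,135.5),(258,120.5)],.056))*1e3
print(np.round(nc[:,:2],1).tolist(),nc.mean(0)); d=nc[:,:2]-nc[:,:2].mean(0); print(np.degrees(np.arctan2(d[:,1],d[:,0])).round(),np.hypot(*d.T).round(1)); print(W2F(wray(c,[(279.5,114)],.056))*1e3)
np.save('nut.npy',W2F(np.array([[.5174,-.0173,.05]]))); print(np.load('nut.npy')*1e3)
```

```text
[0.5544 0.0355 0.2451]
[[0.2, -0.4], [0.4, 0.3], [0.5, 2.4], [-1.2, -0.2], [-1.4, -2.8], [-1.1, -0.5], [-3.7, 1.7], [0.7, -3.8], [0.4, -0.6], [-1.2, 0.9]] [ 3.1  3.3  3.2  4.6  1.  -2.6] [-0.6 -0.8  0.5 -1. ]
[[-53.7, -30.6], [-37.3, -35.4], [-32.2, -52.4], [-43.1, -63.8], [-61.2, -59.8], [-66.0, -43.2]] [-48.93654681 -47.54396367  56.        ]
[ 106.   46.  -16.  -70. -135.  166.] [17.6 16.8 17.4 17.2 17.4 17.6]
[[-49.68068352 -47.6278019   56.        ]]
[[-48.68800506 -42.29688542  50.        ]]
```

Run:
```python
from h import *
go(-72,-87,44,-120)
```

```text
fix now [ -90.4 -109.9  163.1] F_fix [-0.1 -0.6  0. ]
rot [-0.043 -0.033  0.011] shift [-30.4 118.9  -1.6]
```

Emit:
{"op": "play_rows", "data": {"deltas": [-0.043,-0.033,0.011,-10,38,0,0,-0.043,-0.033,0.011,-20,76,-1,0,-0.043,-0.033,0.011,-30,110,-1.6,0,-0.043,-0.033,0.011,-30.4,118.9,-1.6,0,-0.043,-0.033,0.011,-30.4,118.9,-1.6,0]}}

```text
t: 5.67
ee_pos: [0.5034, -0.0657, 0.0422]
orientation: [-0.427, 0.566, -0.563, 0.425]
wrist_force: [0.1, 0.7, 0.3]
gripper_width: 0.001
```

Run:
```python
from h import *
go(-35,-22.5,44,-120)
```

```text
fix now [-74.  -85.8  42.2] F_fix [0.3 0.6 0.3]
rot [0.006 0.001 0.   ] shift [-74.4  -1.9   2.2]
```

Emit:
{"op": "play_rows", "data": {"deltas": [0,0,0,-6,-1,0.5,0,0,0,0,-11,-1.8,1,0,0,0,0,-16,-1.8,1.5,0,0,0,0,-20,-1.8,2,0,0,0,0,-24,-1.8,2,0]}}

```text
t: 6.08
ee_pos: [0.5127, -0.043, 0.0448]
orientation: [-0.427, 0.566, -0.563, 0.425]
wrist_force: [-0.8, -0.7, 1.6]
gripper_width: 0.002
```

Emit:
{"op": "play_rows", "data": {"deltas": [0,0,0,-4,0,0,0,0,0,0,-8,0,0,0,0,0,0,-12,0,0,0,0,0,0,-16,0,0,0,0,0,0,-20,0,0,0]}}

```text
t: 6.5
ee_pos: [0.5183, -0.0235, 0.0449]
orientation: [-0.427, 0.565, -0.563, 0.425]
wrist_force: [-0.8, -1.4, 0.5]
gripper_width: 0.0
```

Emit:
{"op": "play_rows", "data": {"deltas": [0,0,0,-4,0,0,0,0,0,0,-8,0,0,0,0,0,0,-12,0,0,0,0,0,0,-16,0,0,0,0,0,0,-19,0,0,0]}}

```text
t: 6.92
ee_pos: [0.5237, -0.0048, 0.0449]
orientation: [-0.427, 0.565, -0.563, 0.425]
wrist_force: [-0.5, -0.8, 0.1]
gripper_width: -0.004
```

Run:
```python
from h import *
import pickle
go(-35,-22.5,44,-120); c=wrist('w3.png'); pickle.dump(c,open('w3.pkl','wb'))
```

```text
fix now [-39.6 -31.7  44.9] F_fix [-0.7 -0.6  0.1]
rot [0.005 0.002 0.001] shift [-10.2   0.9  -0.6]
```

View pics/w3.png

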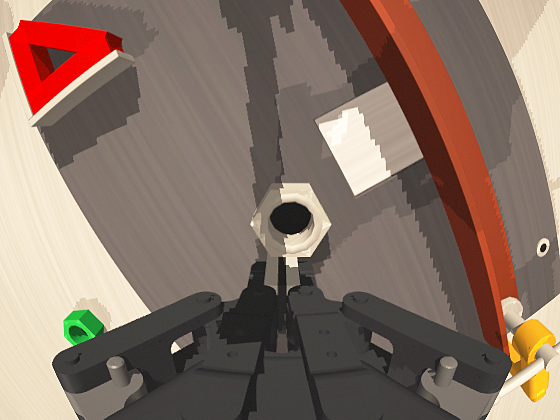

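The nut (top centre about (290,217)) sits flat on the fingertips; nest near corners are at about (317,121) and (356,195).

Run:
```python
from h import *
import pickle
c=pickle.load(open('w3.pkl','rb'))
print(W2F(wray(c,[(317,121),(356,195)],.04))*1e3)
nc=W2F(wray(c,[(283,183),(317,184),(331,221)],.056))*1e3; print(nc); print('hole',W2F(wray(c,[(291,217)],.056))*1e3)
```

```text
[[  7.65678181  20.81649564  40.        ]
 [  7.32103092 -18.1488651   40.        ]]
[[-18.28711442   6.19451962  56.        ]
 [ -6.35828817  -1.07769708  56.        ]
 [ -8.70785095 -18.03610715  56.        ]]
hole [[-22.57883353  -8.03233292  56.        ]]
```

Emit:
{"op": "play_rows", "data": {"deltas": [0.003,0,0,-3,0.5,0,0,0.003,0,0,-6,0.5,0,0,0.003,0,0,-9,0.5,0,0,0.003,0,0,-9.4,0.5,0,0,0.003,0,0,-9.4,0.5,0,0]}}

```text
t: 7.38
ee_pos: [0.5263, 0.005, 0.0443]
orientation: [-0.427, 0.565, -0.564, 0.426]
wrist_force: [-0.1, 0.1, 0.5]
gripper_width: -0.004
```

Emit:
{"op": "play_rows", "data": {"deltas": [0,0,0,5,0,0,0,0,0,0,14,0,0,0,0,0,0,26,0,0,0,0,0,0,26,0,0,0,0,0,0,26,0,0,0]}}

```text
t: 7.8
ee_pos: [0.5188, -0.0211, 0.0442]
orientation: [-0.426, 0.565, -0.564, 0.425]
wrist_force: [0.0, 1.2, -0.1]
gripper_width: -0.003
```

Emit:
{"op": "play_rows", "data": {"deltas": [0,0.12,0,-6,0,-7,0,0,0.24,0,-13,0,-14,0,0,0.36,0,-20,0,-21,0,0,0.48,0,-26,0,-28,0,0,0.6,0,-32.8,0,-35,0]}}

```text
t: 8.22
ee_pos: [0.494, 0.0203, 0.0444]
orientation: [-0.238, 0.666, -0.665, 0.237]
wrist_force: [0.3, 0.4, 1.4]
gripper_width: -0.004
```

Emit:
{"op": "play_rows", "data": {"deltas": [0,0.44,0,0,0,0,0,0,0.44,0,0,0,0,0,0,0.44,0,0,0,0,0,0,0.44,0,0,0,0,0,0,0.44,0,0,0,0,0]}}

```text
t: 8.63
ee_pos: [0.4941, 0.0203, 0.0444]
orientation: [-0.087, 0.702, -0.701, 0.086]
wrist_force: [-0.3, 0.3, 0.1]
gripper_width: 0.0
```

Run:
```python
from h import *
import pickle
go(-55,0,43,-180); c=wrist('w4.png'); pickle.dump(c,open('w4.pkl','wb'))
```

```text
fix now [-62.2  -0.2  44.4] F_fix [-0.2  0.4  0.1]
rot [ 0.001 -0.001  0.001] shift [-7.2  1.4 -0.2]
```

View pics/w4.png

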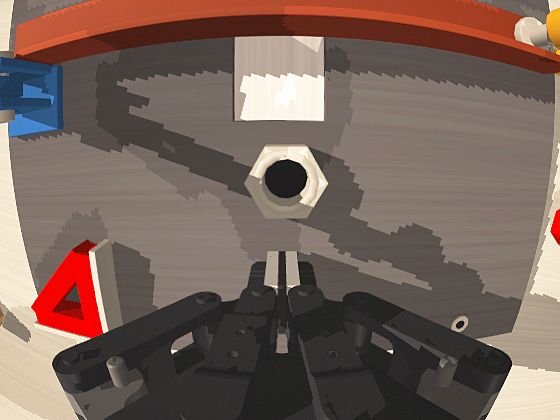

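Nut is square to the nest: corners at (245,182), (328,184) and nest near corners at (234,121), (324,121). Checking the offset.

Run:
```python
from h import *
import pickle
c=pickle.load(open('w4.pkl','rb'))
w=lambda u,z:np.round(W2F(wray(c,u,z))*1e3,1)
print(w([(234,121),(324,121)],.04)); print(w([(245,182),(328,184),(265,145),(307,146),(286,179)],.056))
print('leg top edge near',w([(200,36),(280,34),(360,40)],.07))
```

```text
[[  6.3  21.3  40. ]
 [  6.2 -19.   40. ]]
[[-18.9  15.   56. ]
 [-19.7 -19.   56. ]
 [ -3.8   6.6  56. ]
 [ -4.2 -10.2  56. ]
 [-17.7  -1.8  56. ]]
leg top edge near [[ 38.3  29.5  70. ]
 [ 37.7   0.5  70. ]
 [ 36.6 -28.4  70. ]]
```

Emit:
{"op": "play_rows", "data": {"deltas": [0,0,0,-5,0.7,0,0,0,0,0,-9,1.4,0,0,0,0,0,-13,1.4,0,0,0,0,0,-16,1.4,0,0,0,0,0,-18,1.4,0,0]}}

```text
t: 9.1
ee_pos: [0.5122, 0.0247, 0.043]
orientation: [-0.088, 0.702, -0.701, 0.087]
wrist_force: [-0.8, 0.0, 0.7]
gripper_width: 0.002
```

Emit:
{"op": "play_rows", "data": {"deltas": [0,0,0,-3,0,-0.3,0,0,0,0,-6,0,-0.7,0,0,0,0,-9,0,-1.1,0,0,0,0,-12,0,-1.5,0,0,0,0,-14,0,-1.8,0]}}

```text
t: 9.52
ee_pos: [0.5258, 0.0301, 0.043]
orientation: [-0.088, 0.702, -0.701, 0.087]
wrist_force: [-0.0, 0.1, -0.3]
gripper_width: -0.004
```

```bash
cat >> h.py <<'E'
def hole(c,P,z):
    g=cv2.cvtColor(c['pixels'],cv2.COLOR_RGB2GRAY); u,v=wproj(c,F2W([P])) [0].astype(int)
    b=(g[v-40:v+40,u-40:u+40]<58).astype(np.uint8); n,l,s,ce=cv2.connectedComponentsWithStats(b)
    i=[k for k in range(1,n) if s[k,4]>150]; 
    return [(ce[k]+[u-40,v-40],s[k].tolist(),np.round(W2F(wray(c,ce[k]+[u-40,v-40],z))[0]*1e3,1)) for k in i]
E
python3 - <<'E'
from h import *
import pickle
c=pickle.load(open('w4.pkl','rb')); print(hole(c,[-.018,-.002,.056],.056))
go(6,3,43,-180); c=wrist('w5.png'); pickle.dump(c,open('w5.pkl','wb')); print(hole(c,[-.003,0,.056],.056))
E
```

```text
[(array([285.46448524, 178.27932961]), [19, 20, 42, 39, 1253], array([-17.4,  -1.6,  56. ]))]
fix now [-29.1   1.6  43. ] F_fix [-0.   0.1 -0.3]
rot [0.001 0.002 0.001] shift [-35.1   0.   -1.3]
[(array([285.61365854, 218.9004878 ]), [19, 20, 42, 33, 1025], array([-1.1,  0.2, 56. ]))]
```

Emit:
{"op": "play_rows", "data": {"deltas": [0,0,0,-3,0,-0.3,0,0,0,0,-6,0,-0.6,0,0,0,0,-9,0,-0.9,0,0,0,0,-12,0,-1.2,0,0,0,0,-14,0,-1.2,0]}}

```text
t: 9.98
ee_pos: [0.5398, 0.0349, 0.0433]
orientation: [-0.087, 0.702, -0.701, 0.087]
wrist_force: [-1.5, 0.1, 0.8]
gripper_width: -0.0
```

Emit:
{"op": "play_rows", "data": {"deltas": [0,0,0,-2.5,0,0,0,0,0,0,-5,0,0,0,0,0,0,-7.5,0,0,0,0,0,0,-10,0,0,0,0,0,0,-12,0,0,0]}}

```text
t: 10.4
ee_pos: [0.5518, 0.0379, 0.0432]
orientation: [-0.087, 0.702, -0.701, 0.087]
wrist_force: [-0.1, -0.6, -0.9]
gripper_width: 0.0
```

Run:
```python
from h import *
import pickle
go(6,3,43,-180); c=wrist('w6.png'); pickle.dump(c,open('w6.pkl','wb')); print(hole(c,[.023,0,.056],.052))
```

```text
fix now [-1.9  2.9 43.2] F_fix [-0.3 -0.6 -0.9]
rot [ 0.001  0.003 -0.   ] shift [-7.9  0.2 -0.1]
[(array([285.6328125 , 217.12413194]), [17, 14, 40, 37, 1152], array([25.6,  1.5, 52. ]))]
```

View pics/w6.png

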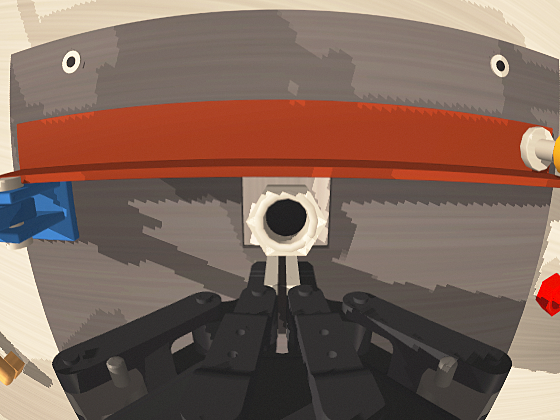

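Nut is centred in the nest (hole (286,217), nest columns 243–328), not yet at the leg. Creeping on.

Emit:
{"op": "play_rows", "data": {"deltas": [0,0,0,-1.2,0,0,0,0,0,0,-2.4,0,0,0,0,0,0,-3.6,0,0,0,0,0,0,-4.4,0,0,0,0,0,0,-4.8,0,0,0]}}

```text
t: 10.87
ee_pos: [0.557, 0.0391, 0.0433]
orientation: [-0.087, 0.702, -0.701, 0.088]
wrist_force: [-0.1, -0.4, -0.9]
gripper_width: -0.002
```

Emit:
{"op": "play_rows", "data": {"deltas": [0,0,0,-0.5,0,0,0,0,0,0,-1,0,0,0,0,0,0,-1.5,0,0,0,0,0,0,-1.8,0,0,0,0,0,0,-2,0,0,0]}}

```text
t: 11.28
ee_pos: [0.559, 0.0396, 0.0433]
orientation: [-0.087, 0.702, -0.701, 0.088]
wrist_force: [-0.2, -0.3, -0.1]
gripper_width: -0.002
```

Run:
```python
from h import *
import pickle
go(6,3,43,-180); c=wrist('w7.png'); pickle.dump(c,open('w7.pkl','wb')); print(hole(c,[.031,.001,.052],.052))
```

```text
fix now [ 5.5  2.8 43.3] F_fix [-0.3 -0.2 -0.1]
rot [ 0.001  0.003 -0.001] shift [-0.5  0.3 -0.1]
[(array([285.64613779, 216.01148225]), [20, 20, 40, 32, 958], array([33.4,  1.4, 52. ]))]
```

Emit:
{"op": "play_rows", "data": {"deltas": [0,0,0,-0.3,0,0,0,0,0,0,-0.6,0,0,0,0,0,0,-0.9,0,0,0,0,0,0,-1.2,0,0,0,0,0,0,-1.5,0,0,0]}}

```text
t: 11.75
ee_pos: [0.5593, 0.0398, 0.0433]
orientation: [-0.088, 0.702, -0.701, 0.087]
wrist_force: [-5.6, -2.0, 4.9]
gripper_width: -0.001
```

Contact (6 N, with some upward force). Easing so the nut can settle, then looking.

Emit:
{"op": "play_rows", "data": {"deltas": [0,0,0,1,0,0,0,0,0,0,2,0,0,0,0,0,0,3,0,0,0,0,0,0,3,0,0,0,0,0,0,3,0,0,0]}}

```text
t: 12.17
ee_pos: [0.5568, 0.0391, 0.0434]
orientation: [-0.088, 0.702, -0.701, 0.087]
wrist_force: [0.6, 0.4, 0.4]
gripper_width: 0.001
```

Run:
```python
from h import *
import pickle
go(6,3,43,-180); c=wrist(); pickle.dump(c,open('w8.pkl','wb')); print(hole(c,[.031,.001,.052],.052))
im=[cv2.resize(pickle.load(open(f'w{k}.pkl','rb'))['pixels'][150:270,225:345,::-1],None,fx=3,fy=3,interpolation=cv2.INTER_CUBIC) for k in(7,8)]
cv2.imwrite('pics/c78.png',np.hstack(im))
```

```text
fix now [ 3.2  2.8 43.4] F_fix [0.7 0.2 0.4]
rot [0.001 0.003 0.001] shift [-2.8  0.4 -0.1]
[(array([285.78760163, 210.63109756]), [20, 19, 40, 32, 984], array([33.5,  1.4, 52. ]))]
```

View pics/c78.png

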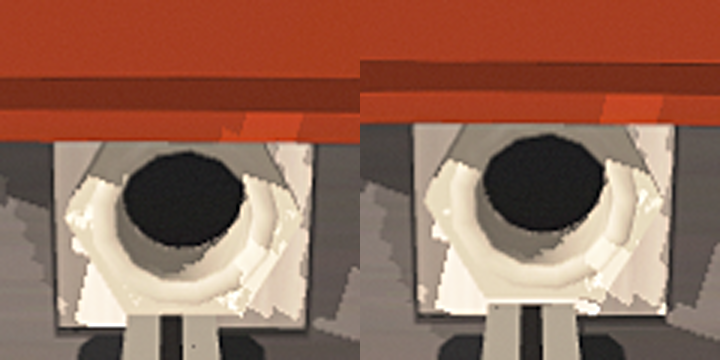

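Nut is in the nest with gaps on both sides and a flat at the leg. Now the proper 10 N push.

Emit:
{"op": "play_rows", "data": {"deltas": [0,0,0,-1.2,0,0,0,0,0,0,-2.2,0,0,0,0,0,0,-3,0,0,0,0,0,0,-3.6,0,0,0,0,0,0,-4,0,0,0]}}

```text
t: 12.63
ee_pos: [0.5593, 0.0398, 0.0432]
orientation: [-0.089, 0.702, -0.701, 0.086]
wrist_force: [-5.1, -2.0, 3.9]
gripper_width: -0.001
```

Emit:
{"op": "play_rows", "data": {"deltas": [0,0,0,-1.5,0,0,0,0,0,0,-1.8,0,0,0,0,0,0,-2.1,0,0,0,0,0,0,-2.3,0,0,0,0,0,0,-2.3,0,0,0]}}

```text
t: 13.05
ee_pos: [0.5592, 0.0398, 0.0429]
orientation: [-0.091, 0.702, -0.701, 0.084]
wrist_force: [-7.0, -3.3, 5.1]
gripper_width: -0.003
```

Emit:
{"op": "play_rows", "data": {"deltas": [0,0.005,0,-2.5,0,0,0,0,0.005,0,-2.8,0,0,0,0,0.005,0,-3,0,0,0,0,0.005,0,-3,0,0,0,0,0.005,0,-3,0,0,0]}}

```text
t: 13.47
ee_pos: [0.5592, 0.04, 0.0426]
orientation: [-0.092, 0.702, -0.702, 0.08]
wrist_force: [-7.8, -3.2, 6.6]
gripper_width: -0.002
```

Emit:
{"op": "play_rows", "data": {"deltas": [0,0,0,-3.2,-0.3,0,0,0,0,0,-3.5,-0.6,0,0,0,0,0,-3.7,-0.8,0,0,0,0,0,-3.7,-0.8,0,0,0,0,0,-3.7,-0.8,0,0]}}

```text
t: 13.88
ee_pos: [0.5591, 0.0401, 0.0425]
orientation: [-0.095, 0.702, -0.702, 0.077]
wrist_force: [-7.5, -2.8, 5.0]
gripper_width: 0.001
```

Emit:
{"op": "play_rows", "data": {"deltas": [0,0,0,-4,-0.8,0,0,0,0,0,-4.6,-0.8,0,0,0,0,0,-5,-0.8,0,0,0,0,0,-5,-0.8,0,0,0,0,0,-5,-0.8,0,0]}}

```text
t: 14.3
ee_pos: [0.5591, 0.0401, 0.0426]
orientation: [0.1, -0.701, 0.702, -0.074]
wrist_force: [-10.5, -4.7, 9.1]
gripper_width: -0.0
```

Peaked at about 11 N against the leg. Backing off and rising.

Emit:
{"op": "play_rows", "data": {"deltas": [0,0,0,0.5,-1,0,0,0,0,0,3,-1,0,0,0,0,0,8,-1.5,0,0,0,0,0,14,-2,0,0,0,0,0,18,-4,0,0]}}

```text
t: 14.72
ee_pos: [0.5411, 0.0358, 0.047]
orientation: [0.1, -0.701, 0.702, -0.073]
wrist_force: [-0.2, -0.4, -0.6]
gripper_width: -0.004
```

Emit:
{"op": "play_rows", "data": {"deltas": [0,0,0,0,-30,0,0,0,0,0,0,-60,0,0,0,0,0,0,-90,0,0,0,0,0,0,-100,0,0,0,0,0,0,-100,0,0]}}

```text
t: 15.13
ee_pos: [0.5479, 0.0363, 0.1508]
orientation: [0.097, -0.701, 0.702, -0.076]
wrist_force: [0.4, -0.6, -0.2]
gripper_width: 0.001
```

Run:
```python
from h import *
import pickle
st(); c=wrist('w9.png'); pickle.dump(c,open('w9.pkl','wb')); print(hole(c,[.032,.001,.052],.052))
go(34,200,300,-180)
```

```text
15.13 pos [547.9  36.3 150.8] F [ 0.4 -0.6 -0.2] g 0.001
[[-0.97, -0.028, 0.243], [-0.243, -0.005, -0.97], [0.029, -1.0, -0.002]]
[(array([283.46666667, 159.84691358]), [28, 30, 24, 22, 405], array([31.6,  1.4, 52. ]))]
fix now [ -7.9   2.8 148.4] F_fix [-0.7 -0.3  0.1]
rot [0.003 0.001 0.033] shift [ -37.  -152.3 -197.7]
```

Emit:
{"op": "play_rows", "data": {"deltas": [0.003,0,0.033,0,-40,0,0,0.003,0,0.033,-8,-80,0,0,0.003,0,0.033,-16,-115,-10,0,0.003,0,0.033,-26,-145,-25,0,0.003,0,0.033,-37,-152,-50,0]}}

```text
t: 15.6
ee_pos: [0.5775, 0.0937, 0.3034]
orientation: [0.083, -0.701, 0.702, -0.088]
wrist_force: [1.4, 0.0, -0.2]
gripper_width: 0.0
```

Emit:
{"op": "play_rows", "data": {"deltas": [0,0,0,0,0,-40,0,0,0,0,0,0,-80,0,0,0,0,0,0,-120,0,0,0,0,0,0,-148,0,0,0,0,0,0,-148,0]}}

```text
t: 16.02
ee_pos: [0.539, 0.2421, 0.2999]
orientation: [-0.087, 0.702, -0.701, 0.088]
wrist_force: [-0.2, -1.6, -0.6]
gripper_width: -0.004
```

Run:
```python
from h import *
go(34,200,236,-180)
p=np.load('p.npy'); print('ball',W2F(np.array([[.5491,.1991,.2456]]))*1e3)
```

```text
fix now [ 35.2 204.1 299.9] F_fix [-0.6 -1.5 -0.6]
rot [ 0.001  0.003 -0.002] shift [ 1.3 63.9  4.2]
ball [[ 34.57961886 159.94147099 245.6       ]]
```

Emit:
{"op": "play_rows", "data": {"deltas": [0,0,0,1.3,30,0,0,0,0,0,1.3,55,0,0,0,0,0,1.3,64,0,0,0,0,0,1.3,64,0,0,0,0,0,1.3,64,0,0]}}

```text
t: 16.43
ee_pos: [0.5374, 0.2411, 0.2345]
orientation: [-0.088, 0.702, -0.702, 0.087]
wrist_force: [0.3, -0.4, 1.4]
gripper_width: -0.001
```

Emit:
{"op": "play_rows", "data": {"deltas": [0,0,0,0,0,8,0,0,0,0,0,0,16,0,0,0,0,0,0,24,0,0,0,0,0,0,32,0,0,0,0,0,0,40,0]}}

```text
t: 16.85
ee_pos: [0.5485, 0.202, 0.2365]
orientation: [-0.086, 0.702, -0.701, 0.088]
wrist_force: [-0.1, 2.6, 2.2]
gripper_width: -0.001
```

Run:
```python
from h import *
go(34,110,231,-180)
```

```text
fix now [ 34.7 162.9 236.5] F_fix [0.5 2.5 2.2]
rot [ 0.001  0.002 -0.003] shift [ 0.8  5.4 52.9]
```

Emit:
{"op": "play_rows", "data": {"deltas": [0,0,0,0.2,0,10,0,0,0,0,0.4,1,20,0,0,0,0,0.6,2,31,0,0,0,0,0.8,4,42,0,0,0,0,0.8,6,53,0]}}

```text
t: 17.27
ee_pos: [0.5609, 0.149, 0.2301]
orientation: [-0.086, 0.702, -0.701, 0.088]
wrist_force: [0.2, 1.5, 1.3]
gripper_width: -0.001
```

Emit:
{"op": "play_rows", "data": {"deltas": [0,0,0,0,3,10,0,0,0,0,0,6,20,0,0,0,0,0,10,30,0,0,0,0,0,15,40,0,0,0,0,0,20,49,0]}}

```text
t: 17.68
ee_pos: [0.573, 0.1002, 0.2092]
orientation: [-0.086, 0.702, -0.701, 0.088]
wrist_force: [-0.7, 0.9, 1.0]
gripper_width: 0.004
```

Run:
```python
from h import *
go(34,47.5,199,-180)
c=save('scene','s2.png'); cv2.imwrite('pics/s2c.png',cv2.resize(c['pixels'][100:300,220:400,::-1],None,fx=3,fy=3))
```

```text
fix now [ 33.7  58.2 209.2] F_fix [-0.4  1.   1. ]
rot [ 0.001  0.002 -0.002] shift [-0.2 10.2 10.7]
```

View pics/s2c.png

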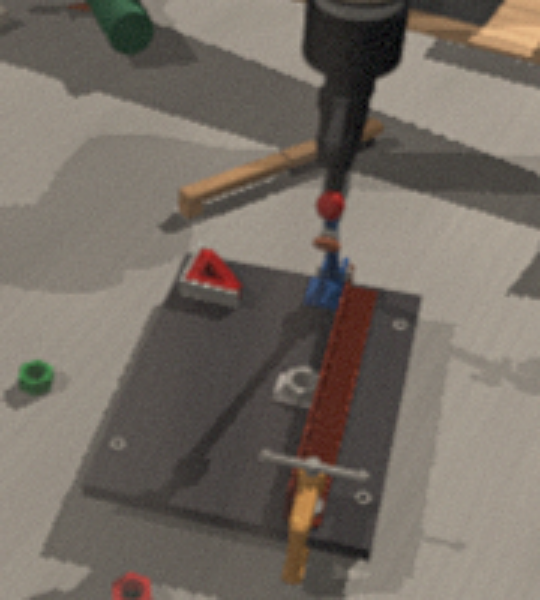

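Ball shows at about (330,168) in the full image with the fingers behind it; the nut sits in the nest. Working out the bar angle.

```bash
cat >> h.py <<'E'
def theta(c,col='scene'):
    px=c['pixels'].astype(int); m=((px[...,0]>110)&(px[...,1]<60)&(px[...,2]<60)).astype(np.uint8)
    best=[]
    n,l,s,ce=cv2.connectedComponentsWithStats(m)
    for th in np.arange(-.05,1.8,.01):
        u=proj(c,F2W([[.034,.130-.175*np.cos(th),.072+.175*np.sin(th)]]))[0]
        for k in range(1,n):
            if 15<s[k,4]<200: best.append((round(np.hypot(*(ce[k]-u)),1),round(th,2),ce[k].round(1).tolist(),int(s[k,4])))
    return sorted(best)[:3]
E
python3 - <<'E'
from h import *
print(theta(viewer.read_camera('scene'))); print(theta(viewer.read_camera('side')))
E
```

```text
[(np.float64(0.8), np.float64(1.01), [329.4, 167.5], 33), (np.float64(1.0), np.float64(1.02), [329.4, 167.5], 33), (np.float64(1.1), np.float64(1.0), [329.4, 167.5], 33)]
[(np.float64(33.2), np.float64(0.76), [251.0, 178.5], 102), (np.float64(33.2), np.float64(0.77), [251.0, 178.5], 102), (np.float64(33.2), np.float64(0.78), [251.0, 178.5], 102)]
```

Emit:
{"op": "play_rows", "data": {"deltas": [0,0,0,0,4,8,0,0,0,0,0,9,16,0,0,0,0,0,14,23,0,0,0,0,0,19,29,0,0,0,0,0,19,29,0]}}

```text
t: 18.25
ee_pos: [0.5788, 0.0708, 0.1881]
orientation: [0.087, -0.702, 0.702, -0.086]
wrist_force: [-0.1, -0.3, -0.4]
gripper_width: -0.0
```

Emit:
{"op": "play_rows", "data": {"deltas": [0,0,0,0,0,-5,0,0,0,0,0,-25,-8,0,0,0,0,0,-40,0,0,0,0,0,0,-40,22,0,0,0,0,0,-40,22,0]}}

```text
t: 18.67
ee_pos: [0.5862, 0.0473, 0.2303]
orientation: [0.085, -0.701, 0.703, -0.087]
wrist_force: [-1.1, -0.1, -0.1]
gripper_width: -0.0
```

Run:
```python
from h import *
print(theta(viewer.read_camera('scene')))
go(34,-14,185,-180)
```

```text
[(np.float64(0.8), np.float64(0.8), [326.4, 181.9], 28), (np.float64(1.1), np.float64(0.79), [326.4, 181.9], 28), (np.float64(1.1), np.float64(0.81), [326.4, 181.9], 28)]
fix now [ 32.9   5.2 229.2] F_fix [ 0.3  0.3 -0.1]
rot [-0.001 -0.002  0.   ] shift [-1.2 44.2 19.1]
```

Emit:
{"op": "play_rows", "data": {"deltas": [0,0,0,-1,12,0,0,0,0,0,-1,21,2,0,0,0,0,-1,30,7,0,0,0,0,-1,38,13,0,0,0,0,-1,46,19,0]}}

```text
t: 19.13
ee_pos: [0.5908, 0.029, 0.1825]
orientation: [0.086, -0.701, 0.703, -0.086]
wrist_force: [0.5, -3.5, 3.4]
gripper_width: -0.001
```

Emit:
{"op": "play_rows", "data": {"deltas": [0,0,0,0,6,4,0,0,0,0,0,12,7,0,0,0,0,0,18,11,0,0,0,0,0,25,14,0,0,0,0,0,31,17,0]}}

```text
t: 19.55
ee_pos: [0.5946, 0.0125, 0.1503]
orientation: [0.087, -0.701, 0.703, -0.086]
wrist_force: [0.5, -0.7, 0.5]
gripper_width: -0.001
```

Run:
```python
from h import *
print(theta(viewer.read_camera('scene'))); print(theta(viewer.read_camera('side')))
go(34,-42,119,-180)
```

```text
[(np.float64(34.1), np.float64(0.6), [290.9, 189.9], 97), (np.float64(34.1), np.float64(0.61), [290.9, 189.9], 97), (np.float64(34.2), np.float64(0.57), [290.9, 189.9], 97)]
[(np.float64(0.2), np.float64(0.34), [223.5, 204.2], 61), (np.float64(0.4), np.float64(0.33), [223.5, 204.2], 61), (np.float64(0.4), np.float64(0.35), [223.5, 204.2], 61)]
fix now [ 32.4 -31.8 149.5] F_fix [-0.8 -0.2 -0.3]
rot [-0.002 -0.001  0.004] shift [-1.7 30.5 10.2]
```

Emit:
{"op": "play_rows", "data": {"deltas": [0,0,0,-1,6,2,0,0,0,0,-1.7,12,4,0,0,0,0,-1.7,18,7,0,0,0,0,-1.7,24,9,0,0,0,0,-1.7,30,10,0]}}

```text
t: 20.07
ee_pos: [0.5975, 0.003, 0.1188]
orientation: [0.087, -0.701, 0.703, -0.085]
wrist_force: [0.3, -1.3, 1.3]
gripper_width: 0.002
```

Emit:
{"op": "play_rows", "data": {"deltas": [0,0,0,0,5,0.7,0,0,0,0,0,10,1.4,0,0,0,0,0,15,2,0,0,0,0,0,19,2.5,0,0,0,0,0,22,3,0]}}

```text
t: 20.48
ee_pos: [0.598, 0.0, 0.0962]
orientation: [0.088, -0.701, 0.703, -0.085]
wrist_force: [0.1, -0.4, 1.0]
gripper_width: -0.0
```

Emit:
{"op": "play_rows", "data": {"deltas": [0,0,0,0,1.5,0,0,0,0,0,0,3,0,0,0,0,0,0,4.5,0,0,0,0,0,0,5.5,0,0,0,0,0,0,6.5,0,0]}}

```text
t: 20.9
ee_pos: [0.5981, 0.0, 0.0897]
orientation: [0.088, -0.701, 0.703, -0.085]
wrist_force: [0.3, -1.3, 1.3]
gripper_width: 0.0
```

Run:
```python
from h import *
print(theta(viewer.read_camera('side'))[:1])
go(34,-45,84,-180)
```

```text
[(np.float64(0.2), np.float64(0.02), [225.3, 217.3], 49)]
fix now [ 33.7 -45.   89.5] F_fix [ 0.7 -0.4  0.3]
rot [-0.002 -0.001  0.004] shift [-0.4  5.5 -0. ]
```

Emit:
{"op": "play_rows", "data": {"deltas": [0,0,0,0,1,0,0,0,0,0,0,2,0,0,0,0,0,0,3,0,0,0,0,0,0,3.8,0,0,0,0,0,0,4.4,0,0]}}

```text
t: 21.37
ee_pos: [0.598, 0.0, 0.0851]
orientation: [0.087, -0.701, 0.703, -0.085]
wrist_force: [1.3, -0.3, 0.9]
gripper_width: -0.003
```

Emit:
{"op": "play_rows", "data": {"deltas": [0,0,0,0,0.3,0,0,0,0,0,0,0.6,0,0,0,0,0,0,0.9,0,0,0,0,0,0,1.1,0,0,0,0,0,0,1.1,0,0]}}

```text
t: 21.78
ee_pos: [0.598, 0.0001, 0.084]
orientation: [0.087, -0.701, 0.703, -0.085]
wrist_force: [-0.3, -0.7, -0.1]
gripper_width: 0.004
```

Emit:
{"op": "play_rows", "data": {"deltas": [0,0,0,0,0.3,0,0,0,0,0,0,0.6,0,0,0,0,0,0,0.9,0,0,0,0,0,0,1.2,0,0,0,0,0,0,1.4,0,0]}}

```text
t: 22.2
ee_pos: [0.5982, 0.0, 0.0837]
orientation: [0.088, -0.701, 0.703, -0.085]
wrist_force: [-1.1, 0.4, 7.3]
gripper_width: -0.001
```

Run:
```python
from h import *
print(theta(viewer.read_camera('side'))[:1])
go(34,-45,84,-180)
```

```text
[(np.float64(0.4), np.float64(-0.01), [225.4, 218.9], 45)]
fix now [ 33.9 -45.1  83.7] F_fix [-2.   0.5  6.8]
rot [-0.002 -0.001  0.004] shift [-0.1 -0.3 -0.1]
```

Emit:
{"op": "play_rows", "data": {"deltas": [0,0,0,0,1.2,0,0,0,0,0,0,1.4,0,0,0,0,0,0,1.5,0,0,0,0,0,0,1.5,0,0,0,0,0,0,1.5,0,0]}}

```text
t: 22.67
ee_pos: [0.5982, 0.0, 0.0836]
orientation: [0.088, -0.701, 0.703, -0.085]
wrist_force: [-3.5, -0.3, 9.2]
gripper_width: 0.001
```

About 9 N at the grip, so 10–12 N on the nut. Releasing straight up.

Emit:
{"op": "play_rows", "data": {"deltas": [0,0,0,0,0,0,0,0,0,0,0,-6,0,0,0,0,0,0,-25,0,0,0,0,0,0,-55,0,0,0,0,0,0,-90,0,0]}}

```text
t: 23.08
ee_pos: [0.5962, 0.0006, 0.1719]
orientation: [0.09, -0.702, 0.702, -0.082]
wrist_force: [0.7, -1.0, -0.1]
gripper_width: -0.001
```

Emit:
{"op": "play_rows", "data": {"deltas": [0,0,0,40,-20,0,0,0,0,0,80,-20,0,0,0,0,0,110,-20,0,0,0,0,0,110,-20,0,0,0,0,0,110,-20,0,0]}}

```text
t: 23.5
ee_pos: [0.4878, -0.026, 0.1927]
orientation: [0.09, -0.702, 0.702, -0.082]
wrist_force: [0.4, -0.7, 0.8]
gripper_width: -0.001
```

Run:
```python
from h import *
o=st(); c=wrist('w10.png'); s=viewer.read_camera('side'); print(theta(s)[:1])
u=wproj(c,F2W([[.032,0,.052]]))[0]; x,y=np.clip(u.astype(int),[80,70],[480,350]); print(u)
f=c['pixels'][:,:,::-1]; a=cv2.resize(f[y-70:y+70,x-80:x+80],(480,420),interpolation=cv2.INTER_CUBIC)
b=cv2.resize(s['pixels'][170:300,185:285,::-1],(320,416),interpolation=cv2.INTER_CUBIC); i=np.zeros((420,800,3),np.uint8); i[:,:480]=a; i[:416,480:]=b
cv2.imwrite('pics/fin.png',i)
```

```text
23.5 pos [487.8 -26.  192.7] F [ 0.4 -0.7  0.8] g -0.001
[[-0.971, -0.011, 0.241], [-0.241, -0.002, -0.971], [0.011, -1.0, -0.001]]
[(np.float64(0.4), np.float64(0.01), [225.2, 217.8], 64)]
[231.05404869  72.96341428]
```

View pics/fin.png

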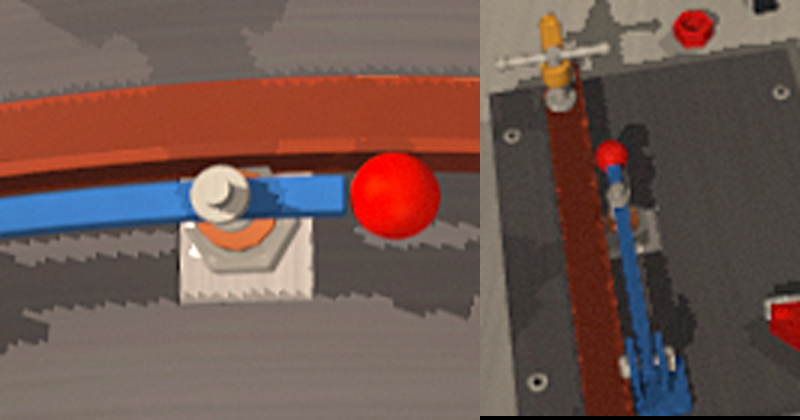

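The final view shows the nut in the nest, with the pad on it and the bar level. One numeric check of the nut's rear flat, then I'll hand in.

Run:
```python
from h import *
o=env.get_obs(); c=viewer.read_camera('wrist'); T=np.eye(4); T[:3,:3]=R.from_quat(o['orientation']).as_matrix(); T[:3,3]=o['ee_pos']; c['cam_to_world']=T@c['hand_eye']
g=cv2.cvtColor(c['pixels'],cv2.COLOR_RGB2GRAY)
print(W2F(wray(c,[(234,86),(234,92)],.052))*1e3, W2F(wray(c,[(234,102)],.04))*1e3, 'leg foot',W2F(wray(c,[(300,60),(180,64)],.04))*1e3)
print(g[80:106,234])
import pickle; k=pickle.load(open('w9.pkl','rb')); g9=cv2.cvtColor(k['pixels'],cv2.COLOR_RGB2GRAY)
u=wproj(k,F2W([[.0166,.001,.052]]))[0]; print('w9 predicted rear',u, g9[int(u[1])-14:int(u[1])+14,int(u[0])])
```

```text
[[23.5537234  -3.12139744 52.        ]
 [18.23465768 -3.09534914 52.        ]] [[10.19755545 -1.29031931 40.        ]] leg foot [[ 48.35622989 -60.51599316  40.        ]
 [ 49.14444282  49.3799447   40.        ]]
[143 150 149 145 144 145 145 134 113 158 157 161 168 165 165 146 132 189
 200 198 198 195 167 149 154 163]
w9 predicted rear [283.98996632 179.75196487] [ 30  28  28  29  24  33  79 113 127 188 241 247 242 237 236 238 222 248
 254 254 248 241 248 225 121 101 120 120]
```

```bash
python3 -c "
from h import *
print(env.sign_off()); st()"
```

```text
the job is handed in; nothing more can be done
None
the job is handed in; nothing more can be done
```

The nut is in the nest with a flat against the upright leg, and the hold-down is pressed onto it and let go. I handed the job in at about 23.5 s on the robot's clock, with the arm clear of everything. No verdict was reported.

- **Sliding:** I slid the nut with the shut fingers, first diagonally to the nest's centre line with its flats squared, then straight into the nest until it met the leg.
- **Press against the leg:** I eased off once so the nut could settle, then pressed again. The last reading was about 11.5 N sideways plus 9 N vertical, about 14.6 N in total.
- **Press on top:** I pushed the hold-down over by its ball. The last reading was about 9 N at the ball, which I work out as 10–12 N on the nut.

**Last checks**
- **Hold-down:** the side camera put the bar within about 0.01 rad of level. The last picture showed the pad on the nut.
- **Nut tight to the leg:** from the nut's rear flat to the leg's foot measured about 30.5 mm, against 30 mm when tight. That is good to about 1–2 mm, so it agrees with a tight fit but does not prove it to the last millimetre.
- **Nut flat in the nest:** I judged this from the pictures only.
- **Camera agreement:** the fixed and wrist cameras differed by a few mm at first. I settled that by refitting the fixture to the nest's corners.
- **Early slip:** the last joint reached the end of its range once, in free air. I then pushed with the other side of the fingers.
- **Square, hammer and brush:** I did not touch them.

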